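# Heft the cheese boxes and load the full one under the keeper

### The arm

A 6-joint arm with a two-finger parallel gripper is mounted at the origin on the work surface. World frame = base frame: x ahead of the robot, y to its left, z up, the work surface at z = 0. Lengths are in m, angles in rad, forces in N, time in s.
With the tool pointing down it reaches from about 0.3 to 1 m from the base axis. Payload 5.1 kg.
Tool frame: the origin (TCP) lies between the finger pads; the fingertips stand 17 mm ahead of it and the grasp point (between the pads) lies 2 mm behind it; z points along the fingers, y is the line along which they close (so a half turn about z gives the same grasp; the last joint's range is limited). The gripper opens to 95 mm and grips with 3 to 60 N. Pads are 20 mm wide; open, the fingers measure 119 mm over their backs; the gripper's body (75 mm by 180 mm) begins 59 mm behind the grasp point.
Start: joints at [-1.366, 0.124, 1.65, -0, 1.367, -0.083], TCP at [0.184, -0.623, 0.232] pointing down, gripper open.
Joint ranges: [-2.61, 2.61], [-1.02, 2.33], [0.03, 2.71], [-1.35, 4.49], [0.32, 2.68], [-2.91, 2.91]. Speed limits (rad/s): [2.57, 2.57, 3.14, 3.14, 3.14, 3.14].

### API

Orientations are given as a unit quaternion [w, x, y, z].
In Python, from workcell import r gives the robot as it stands. The module is installed in compiled form; this text tells all that it offers.
- The arm moves only by the tool drive_tool, never from a script. Its argument "steps" is a list that holds one entry, the list of rows, each a list of 7 numbers: the shift along the tool's x, y, z in units of 0.1 m (1.0 is 0.1 m), then the turn, a rotation vector about the tool's x, y, z in units of 180 degrees (1.0 is 180 degrees), then the opening, from 0 (shut) to 1 (fully open). In form: [[[dx, dy, dz, rx, ry, rz, fingers], ...]]. A call has 1 to 12 rows; each row is the pose to reach, as a shift and turn from the pose commanded when the call began, along the tool's axes at that moment, turning the shorter way round; what a row does not reach only later rows make up. A row lasts 1/12 s, in which the tool goes at most 41.7 mm and 7.16 degrees, less where a joint would pass 70% of its speed; a pose out of reach is approached as far as the arm can. A call with a number of a shift or a turn outside -1 to 1 is refused whole. A call with a gripper value outside its range is refused whole. The fingers move at their own pace and stop on an object; "newtons" is the grip in N (left out, the last holds). Time passes only in rows, so rows that repeat a pose let the fingers close. It gives the time, the measured TCP pose, the force, the opening and the grip force at its end, in the units of the state.
- r.sense(): the state, without advancing time (a new reading comes with each control period).
- r.read_camera(name): name is "side" or "top" or "wrist"; returns (picture, depth): 480x640x3 uint8, red, green, blue; 480x640 float32, m along the optical axis (not along the pixel's ray), 0 where there is no reading.
- r.camera_params(name): a dict with "mtx" (3x3 intrinsics, pixels), "R" (3x3) and "t" (3): a world point X has camera coordinates R X + t. Camera axes: x right, y down, z forward; pixel columns grow to the right and rows downward; lengths in m; the calibration is good to about 2 mm. The wrist camera is an equidistant fisheye: a pixel r from the principal point sees the ray r / f radians off the axis. A picture is of the moment at which its call begins: read the wrist's pose just before it. camera_params takes no time and is no camera call; for the wrist camera it gives the pose at the moment of the call.
- r.hand_in(): hands the job in; it is judged then, once.
Trained networks look in the newest picture that a camera, given by its name, has taken for a name from the list of things; names that differ only in an ending like _2 or _b are one class to them, and where a whole thing is asked for, a point or a joint stands for the part that bears it (a point fixed in the world has none). Each returns a list of dicts, best first, with "score" (0 to 1); they miss things now and then, are a little off and sometimes report something else, mostly with a low value. They report only what shows in the picture. A call takes as long as a camera call. They do not tell look-alikes from the thing itself.
- r.boxes_of(camera, target): "centre" ([x, y, z] in m, in world coordinates, good to about 4 mm: the middle of the surface that is visible of it).
- r.trace(camera, target): "pixels" (480x640 bool, what is visible of it).
The state is a dict: "t": time; "q": joint angles; "dq": joint speeds; "effort": joint torques, N m; "position": TCP position; "orientation": TCP orientation; "ft_force": force on the tool from outside, world axes, zero at the start; "wrist_torque": the same for the moment, N m; "width": finger opening in m; "grip_force": force on a finger pad.
Only numpy, scipy, OpenCV 4.12 (cv2) and the standard library are available. Lean on these libraries where they do the work, as an engineer would, in place of code of your own. Each camera call takes 0.05 s, during which the arm holds its last target. There are 200 camera calls.

### The job

Three cheese boxes that look alike stand among the goods on the counter; one is packed full and is clearly heavier than the other two. Find it by hefting, seat it upright and flat on the rubber pan of the metal cradle with its handle parallel to the shut keeper bar, and then swing the red keeper bar shut over its lid, past the click of its detent, fully home. Any lighter box you lift goes back upright where it stood, and the other goods stay where they are.

Things in the scene. Friction and masses are not known exactly. Their poses are not given: they have to be found in the camera images.
- box1: one of three like boxes: square teal tub 90 x 90 mm, cream lid (92 mm, fixed on) with its top 78 mm up; dark wooden bar handle centred on the lid along the box's y, 70 long, 16 wide (along x), from 92 to 108 mm above the underside. Origin: centre of the underside, z up. Any one of the three is full and weighs 0.65 to 0.8 kg, the others 0.3 to 0.45 kg
- box2: one of three like boxes: square teal tub 90 x 90 mm, cream lid (92 mm, fixed on) with its top 78 mm up; dark wooden bar handle centred on the lid along the box's y, 70 long, 16 wide (along x), from 92 to 108 mm above the underside. Origin: centre of the underside, z up. Any one of the three is full and weighs 0.65 to 0.8 kg, the others 0.3 to 0.45 kg
- box3: one of three like boxes: square teal tub 90 x 90 mm, cream lid (92 mm, fixed on) with its top 78 mm up; dark wooden bar handle centred on the lid along the box's y, 70 long, 16 wide (along x), from 92 to 108 mm above the underside. Origin: centre of the underside, z up. Any one of the three is full and weighs 0.65 to 0.8 kg, the others 0.3 to 0.45 kg
- pan: the black rubber pan of the cradle, 94 x 94 x 4 mm, fixed on the cradle's plate; origin at the centre of its underside (10 mm above the counter), its top is 14 mm above the counter
- bay (a point): centre of the pan's top, 14 mm above the counter, where the full box's origin belongs. Axes: -x is the cradle's front (towards the robot), y runs along the shut keeper bar from pivot to knob. Fixed plate 150 (x) x 200 (y) mm; four guide walls, tops 40 mm above the counter, leave a bay 100 x 100 mm round the pan. A catch block (top at 88 mm) stands under the shut bar's knob
- keeper (a joint): angle of the red keeper bar (rad): 0 = shut on its stop, growing to 1.7 as its free end swings out to the front. It stays where left; a sprung ball in the catch block clicks at about 0.08, and home is beyond that (under 0.045). Bar 14 mm wide, from 102 to 112 mm above the counter; shut, it runs along y 34 mm in front of the bay's centre, 10 mm over the box's lid
- keeper_pivot (a point): the keeper bar's pivot axis, 101 mm above the counter; hub radius 13 mm up to 116 mm; 34 mm in front of and 83 mm to the -y side of the bay's centre; axes as those of the cradle
- keeper_knob (a point): middle of the upright black knob near the bar's free end, 150 mm from the pivot: cylinder 18 mm in diameter, from 112 to 152 mm above the counter, this point at 135 mm
- jar: green glass jar with a brass-coloured cap, 72 mm in diameter, 118 mm high; origin under its centre; leave alone
- rye: stack of dark rye bread, 86 x 86 x 100 mm; origin under its centre; leave alone
- cheese: yellow block of cheese with a paper band, 70 x 140 x 55 mm, origin under its centre; leave alone
- bowl: white bowl, 90 mm in diameter, 42 mm high, origin under its centre; leave alone
Not all that is in view belongs to the job. What is shaped like the box2 but blue, pink or purple is not meant.

How it is judged:
On the way:
1. the full box sits on the pan, released (((horizontal distance between box1 and bay below 0.008 m and z of box1 in the frame of bay between -0.004 and 0.004 m and angle between box1's own z axis and vertical below 0.05 rad and contact force between box1 and pan above 5.2 N and contact force between the fingers and box1 below 0.1 N) or (horizontal distance between box2 and bay below 0.008 m and z of box2 in the frame of bay between -0.004 and 0.004 m and angle between box2's own z axis and vertical below 0.05 rad and contact force between box2 and pan above 5.2 N and contact force between the fingers and box2 below 0.1 N) or (horizontal distance between box3 and bay below 0.008 m and z of box3 in the frame of bay between -0.004 and 0.004 m and angle between box3's own z axis and vertical below 0.05 rad and contact force between box3 and pan above 5.2 N and contact force between the fingers and box3 below 0.1 N))), for 0.2 s.
At the end, for the whole second after the job is handed in: Full box at rest on the pan (centre within 8 mm, height 4 mm, tilt 0.05 rad, pressing over 5.2 N, as only the full one does); keeper under 0.045 rad and still; lighter boxes at rest on the counter, upright within 0.05 rad, within 50 mm of their starts (((horizontal distance between box1 and bay below 0.008 m and z of box1 in the frame of bay between -0.004 and 0.004 m and angle between each of box1, box2, box3's own z axis and vertical below 0.05 rad and contact force between box1 and pan above 5.2 N and distance of each of box2, box3 from where it was at the start of the episode below 0.05 m and height (world z) of each of box2, box3 below 0.005 m) or (horizontal distance between box2 and bay below 0.008 m and z of box2 in the frame of bay between -0.004 and 0.004 m and angle between each of box2, box1, box3's own z axis and vertical below 0.05 rad and contact force between box2 and pan above 5.2 N and distance of each of box1, box3 from where it was at the start of the episode below 0.05 m and height (world z) of each of box1, box3 below 0.005 m) or (horizontal distance between box3 and bay below 0.008 m and z of box3 in the frame of bay between -0.004 and 0.004 m and angle between each of box3, box1, box2's own z axis and vertical below 0.05 rad and contact force between box3 and pan above 5.2 N and distance of each of box1, box2 from where it was at the start of the episode below 0.05 m and height (world z) of each of box1, box2 below 0.005 m)) and value of joint keeper below 0.045 rad and velocity of joint keeper below 0.05 rad/s and linear speed of each of box1, box2, box3 below 0.02 m/s); the robot touches nothing.
It fails at once if one of the other goods is shifted more than 40 mm (distance of any of jar, rye, cheese, bowl from where it was at the start of the episode above 0.04 m).
It fails at once if the jar, rye stack or packed cheese is knocked over (angle between any of jar, rye, cheese's own z axis and vertical above 0.4 rad).
It fails at once if a cheese box is tipped more than 40 degrees (angle between any of box1, box2, box3's own z axis and vertical above 0.7 rad).
It also fails if it takes over 72 s, if anything falls off the work surface, if the arm or the gripper's body presses on something with over 40 N, if the wrist force passes 120 N, or if a joint passes its speed limit or range.

## Working session

There is one attempt and no reset: what is moved stays moved. The work goes in short steps, Python scripts to look and compute and a tool call to move; the robot and the scene stay as the last step left them, time stands still between calls to the robot, and variables do not carry over. Pictures are saved under pics/ and viewed, at most 10 in all, crops included, and the job is handed in when it is done.

Besides the shell and the picture viewer there is one more tool, called after "Request:" as name(argument=value, ...) on one line, values as JSON. drive_tool: Moves the arm, as the interface text tells. Its arguments: {"type":"object","properties":{"steps":{"type":"array"},"newtons":{"type":"number"}},"required":["steps"]}

```bash
mkdir -p pics; cat > h.py <<'E'
import numpy as np, cv2
from workcell import r
def cloud(cam):
    img,d=r.read_camera(cam); p=r.camera_params(cam); K=p["mtx"];R=np.array(p["R"]);t=np.array(p["t"])
    v,u=np.mgrid[0:480,0:640]
    X=np.stack([(u-K[0][2])/K[0][0]*d,(v-K[1][2])/K[1][1]*d,d],-1)
    return img,d,(X-t)@R   # R^T (X-t)
E
python3 - <<'E'
from h import *
s=r.sense();print({k:np.round(v,3) for k,v in s.items()})
for c in("top","side"):
    img,d,P=cloud(c);cv2.imwrite(f"pics/{c}0.png",img[...,::-1]);np.save(f"{c}0.npy",P)
    for n in("box1","keeper","keeper_knob","pan","jar","rye","cheese","bowl"):
        for o in r.boxes_of(c,n): print(c,n,np.round(o["centre"],3),round(o["score"],2))
E
```

```text
{'t': np.float64(0.0), 'q': array([-1.366,  0.124,  1.652, -0.   ,  1.367, -0.083]), 'dq': array([-0.   , -0.002,  0.   , -0.   ,  0.   ,  0.   ]), 'effort': array([-1.0000e-03, -4.1760e+01, -3.5994e+01,  7.7000e-02,  4.9000e-02,
       -0.0000e+00]), 'position': array([ 0.184, -0.623,  0.23 ]), 'orientation': array([-0.001,  0.99 ,  0.143, -0.   ]), 'ft_force': array([-0.797,  0.092, -0.251]), 'wrist_torque': array([-0.034, -0.013,  0.011]), 'grip_force': np.float64(0.0), 'width': np.float64(0.095)}
top box1 [0.508 0.627 0.079] 0.96
top box1 [0.384 0.515 0.079] 0.7
top box1 [0.426 0.28  0.078] 0.68
top box1 [0.251 0.284 0.08 ] 0.65
top box1 [0.543 0.37  0.078] 0.59
top box1 [0.574 0.212 0.08 ] 0.56
top keeper [ 0.461 -0.31   0.116] 0.58
top keeper_knob [ 0.459 -0.309  0.111] 0.6
top pan [ 0.572 -0.238  0.013] 0.93
top jar [0.586 0.047 0.115] 0.63
top rye [0.42  0.101 0.098] 0.56
top rye [ 0.55  -0.247  0.013] 0.51
top cheese [ 0.553 -0.246  0.015] 0.28
top bowl [ 0.395 -0.057  0.021] 0.81
side box1 [0.512 0.65  0.079] 0.96
side box1 [0.418 0.311 0.079] 0.88
side box1 [0.54  0.392 0.078] 0.83
side box1 [0.382 0.546 0.08 ] 0.74
side box1 [0.57  0.244 0.077] 0.71
side box1 [0.248 0.305 0.073] 0.69
side keeper [ 0.455 -0.304  0.118] 0.8
side keeper_knob [ 0.451 -0.306  0.114] 0.62
side pan [ 0.583 -0.251  0.014] 0.66
side jar [0.583 0.07  0.088] 0.64
side jar [0.415 0.115 0.094] 0.35
side rye [0.419 0.114 0.095] 0.75
side rye [ 0.548 -0.235  0.015] 0.42
side cheese [0.764 0.167 0.056] 0.89
side bowl [ 0.397 -0.067  0.028] 0.88
side bowl [ 0.459 -0.308  0.113] 0.7
```

View pics/top0.png

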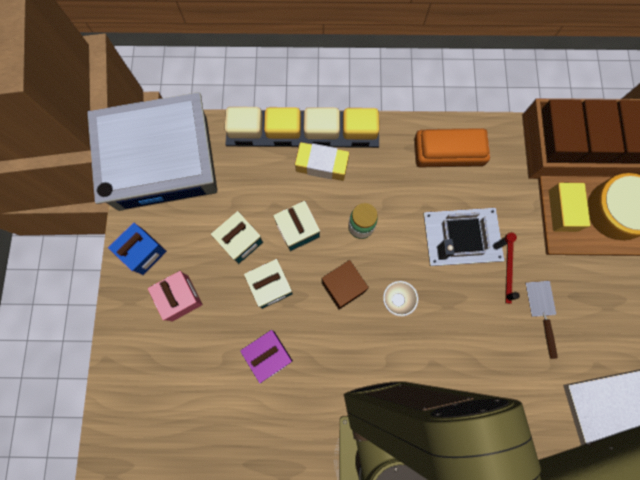

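View pics/side0.png

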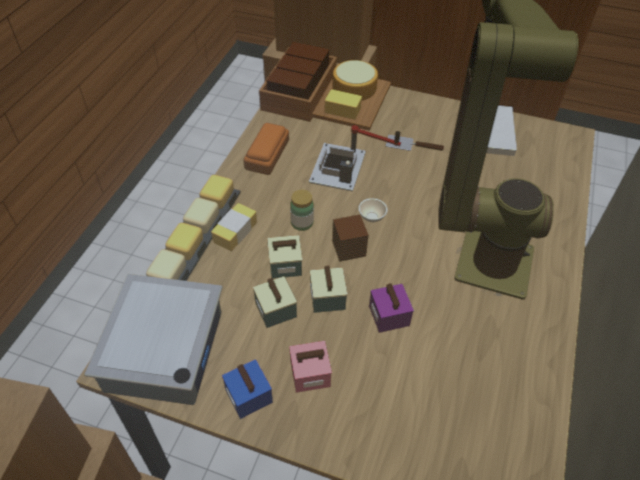

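The top view shows the three cream-lidded boxes at (297,225), (237,236) and (268,283). The blue, pink and purple boxes are look-alikes. The cradle is at (465,237), and the red bar swings out to the front from its pivot at (511,238). The side view agrees.

```bash
python3 - <<'E'
from h import *
P={c:np.load(c+"0.npy") for c in("top","side")}
for c in P:
    img=cv2.imread(f"pics/{c}0.png").astype(int);p=P[c]
    def sel(c0,rad,z0,z1,m=None):
        k=(np.hypot(p[...,0]-c0[0],p[...,1]-c0[1])<rad)&(p[...,2]>z0)&(p[...,2]<z1)
        if m is not None:k&=m
        return p[k]
    for c0 in((.574,.215),(.543,.375),(.426,.285)):
        l=sel(c0,.075,.072,.086);h=sel(c0,.06,.1,.116)
        a=cv2.minAreaRect(l[:,:2].astype(np.float32)*1000)
        b=cv2.minAreaRect(h[:,:2].astype(np.float32)*1000)
        print(c,"lid",np.round(a[0]),np.round(a[1]),round(a[2],1),np.round(np.median(l[:,2]),3),"handle",np.round(b[0],1),np.round(b[1]),round(b[2],1),np.median(h[:,2]).round(3),len(h))
    pl=sel((.565,-.24),.15,.004,.0118)
    print("plate",cv2.minAreaRect(pl[:,:2].astype(np.float32)*1000),np.median(pl[:,2]))
    w=sel((.565,-.24),.085,.036,.044)
    print("walls",len(w),cv2.minAreaRect(w[:,:2].astype(np.float32)*1000))
    dark=img.max(-1)<45
    q=sel((.565,-.24),.075,.011,.02,dark)
    print("pan",len(q),cv2.minAreaRect(q[:,:2].astype(np.float32)*1000))
    red=(img[...,2]>100)&(img[...,1]<50)&(img[...,0]<50)
    k=sel((.46,-.31),.18,.095,.12,red)
    print("bar",len(k),cv2.minAreaRect(k[:,:2].astype(np.float32)*1000),np.median(k[:,2]))
    k=sel((.46,-.31),.18,.125,.16)
    print("knob",len(k),np.round(np.median(k,0),3), np.round(np.ptp(k,0),3))
a=cv2.imread("pics/top0.png")[190:310,400:560];b=cv2.imread("pics/side0.png")[110:200,290:450]
cv2.imwrite("pics/c.png",np.vstack([cv2.resize(a,None,fx=3,fy=3,interpolation=2),cv2.resize(b,(480,240),interpolation=2)]))
E
```

```text
top lid [583. 218.] [93. 92.] 27.4 0.079 handle [581.6 217.8] [68. 16.] 27.2 0.109 176
top lid [549. 374.] [94. 92.] 44.1 0.079 handle [549.1 374.1] [17. 70.] 42.5 0.108 185
top lid [427. 287.] [93. 92.] 26.1 0.079 handle [426.8 286.6] [16. 69.] 26.3 0.109 193
plate ((565.6970825195312, -240.54574584960938), (294.09466552734375, 292.3324890136719), 84.57190704345703) 0.008906560850948929
walls 279 ((570.0449829101562, -242.46202087402344), (116.26927185058594, 137.45449829101562), 7.143190860748291)
pan 821 ((569.6531372070312, -236.251708984375), (84.77700805664062, 83.2493667602539), 4.504859924316406)
bar 308 ((465.38006591796875, -310.9544372558594), (20.211658477783203, 172.54974365234375), 84.03809356689453) 0.11356228218232495
knob 79 [ 0.392 -0.298  0.151] [0.018 0.018 0.031]
side lid [583. 219.] [ 92. 100.] 26.5 0.078 handle [581.7 219.5] [69. 21.] 26.6 0.107 136
side lid [549. 375.] [93. 98.] 44.1 0.078 handle [547.6 375.7] [18. 72.] 42.9 0.107 140
side lid [427. 287.] [93. 97.] 26.1 0.078 handle [426.4 287.9] [16. 73.] 25.6 0.108 129
plate ((562.39453125, -240.34825134277344), (288.9478759765625, 294.0074462890625), 54.773345947265625) 0.007366634667192818
walls 137 ((568.0972290039062, -234.80026245117188), (112.86280059814453, 152.7027587890625), 4.768770217895508)
pan 0 ((0.0, 0.0), (0.0, 0.0), 0.0)
bar 29 ((460.50775146484375, -306.60101318359375), (16.741397857666016, 162.6354522705078), 84.36183166503906) 0.11199478515914757
knob 50 [ 0.391 -0.298  0.142] [0.15  0.028 0.035]
```

View pics/c.png

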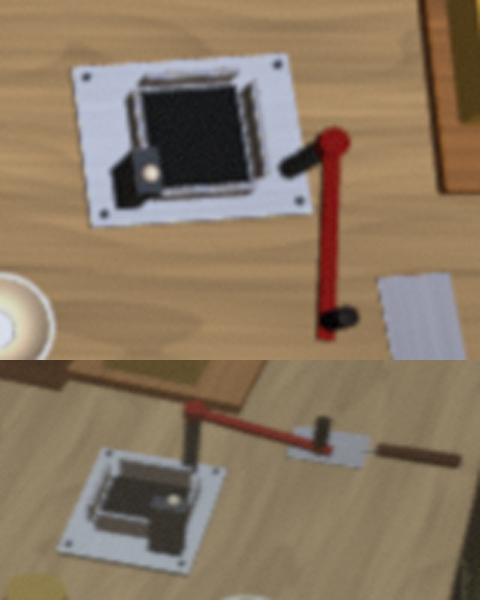

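The crop shows the cradle plate with its catch block (ball) at the front-left. The hub is at crop (335,142) and the knob at (342,318). Next I fit the plate's pose by colour.

```bash
python3 - <<'E'
from h import *
pts={}
for c in("top","side"):
    img=cv2.imread(f"pics/{c}0.png").astype(int);p=np.load(c+"0.npy")
    d=np.hypot(p[...,0]-.565,p[...,1]+.24)
    m=(d<.14)&(abs(p[...,2]-.01)<.006)&(img[...,0]-img[...,2]>-8)&(img.max(-1)>90)
    m&=~((p[...,0]<.52)&(p[...,1]<-.335))
    m=cv2.morphologyEx(m.astype(np.uint8),cv2.MORPH_OPEN,np.ones((3,3)))
    n,l,s,_=cv2.connectedComponentsWithStats(m);i=1+s[1:,4].argmax()
    q=p[l==i];print(c,"plate",len(q),cv2.minAreaRect(q[:,:2].astype(np.float32)*1000),np.median(q[:,2]))
    hub=p[(img[...,2]>90)&(img[...,1]<60)&(img[...,0]<60)&(np.hypot(p[...,0]-.545,p[...,1]+.318)<.05)&(p[...,2]>.113)]
    print("hub",len(hub),np.round((hub.min(0)+hub.max(0))/2,4) if len(hub) else 0,np.round(np.ptp(hub,0),3) if len(hub) else 0)
    pm=(img.max(-1)<60)&(np.hypot(p[...,0]-.57,p[...,1]+.236)<.085)&(p[...,2]<.022)&(p[...,2]>.008)
    q=p[pm]; 
    if len(q): print("pan",len(q),cv2.minAreaRect(q[:,:2].astype(np.float32)*1000))
    for n in("box1","keeper_knob","jar"): pass
# model: z-top edges of walls
E
```

```text
top plate 1701 ((568.7821655273438, -234.27218627929688), (149.90501403808594, 199.0918426513672), 4.653057098388672) 0.010937326823723446
hub 100 [ 0.5234 -0.3177  0.1182] [0.056 0.024 0.01 ]
pan 921 ((572.217041015625, -250.77264404296875), (88.81800079345703, 113.00084686279297), 7.865956783294678)
side plate 244 ((584.5155029296875, -170.61538696289062), (100.46244812011719, 83.01264190673828), 9.081165313720703) 0.010496622594621991
hub 35 [ 0.5238 -0.3183  0.1194] [0.053 0.031 0.012]
pan 194 ((566.889892578125, -220.8953857421875), (82.52532958984375, 123.44429016113281), 5.5663347244262695)
```

Request:
drive_tool(steps=[[[1,-1,0,0,0,-0.409,0.5],[1,-1,0,0,0,-0.409,0.5],[1,-1,0,0,0,-0.409,0.5],[1,-1,0,0,0,-0.409,0.5],[1,-1,0,0,0,-0.409,0.5],[1,-1,0,0,0,-0.409,0.5],[1,-1,0,0,0,-0.409,0.5],[1,-1,0,0,0,-0.409,0.5],[1,-1,0,0,0,-0.409,0.5],[1,-1,0,0,0,-0.409,0.5],[1,-1,0,0,0,-0.409,0.5]]])

```text
t: 1.82
position: [0.252, -0.499, 0.2318]
orientation: [0.0, 0.705, 0.709, -0.0]
ft_force: [-0.8, 0.1, -0.1]
width: 0.0477
grip_force: 0.0
```

Request:
drive_tool(steps=[[[1,0.85,0,0,0,0,0.5],[1,0.85,0,0,0,0,0.5],[1,0.85,0,0,0,0,0.5],[1,0.85,0,0,0,0,0.5]]])

```text
t: 2.15
position: [0.3395, -0.3951, 0.2318]
orientation: [0.0, 0.705, 0.709, 0.001]
ft_force: [0.2, 1.1, 0.1]
width: 0.0477
grip_force: 0.0
```

Request:
drive_tool(steps=[[[1,0.85,0,0,0,0,0.5],[1,0.85,0,0,0,0,0.5],[1,0.85,0,0,0,0,0.5],[1,0.85,0,0,0,0,0.5]]])

```text
t: 2.48
position: [0.4242, -0.295, 0.2319]
orientation: [0.0, 0.705, 0.71, 0.001]
ft_force: [0.2, -1.6, -0.1]
width: 0.048
grip_force: 0.0
```

Request:
drive_tool(steps=[[[1,0,0,0,0,0,0.5],[1,0,0,0,0,0,0.5],[1,0,0,0,0,0,0.5]]])

```text
t: 2.73
position: [0.421, -0.1959, 0.2315]
orientation: [-0.001, 0.706, 0.709, 0.0]
ft_force: [0.5, -1.5, -0.2]
width: 0.0473
grip_force: 0.0
```

Request:
drive_tool(steps=[[[1,0,0,0,0,0,0.5],[1,0,0,0,0,0,0.5],[1,0,0,0,0,0,0.5]]])

```text
t: 2.98
position: [0.4207, -0.096, 0.2318]
orientation: [-0.0, 0.706, 0.709, 0.0]
ft_force: [0.9, -0.2, -0.2]
width: 0.0476
grip_force: 0.0
```

Request:
drive_tool(steps=[[[1,0,0,0,0,0,0.5],[1,0,0,0,0,0,0.5],[1,0,0,0,0,0,0.5]]])

```text
t: 3.23
position: [0.4206, 0.004, 0.232]
orientation: [-0.0, 0.706, 0.709, 0.001]
ft_force: [2.1, -0.4, 0.3]
width: 0.0477
grip_force: 0.0
```

Request:
drive_tool(steps=[[[1,0,0,0,0,0,0.5],[1,0,0,0,0,0,0.5],[1,0,0,0,0,0,0.5],[1,0,0,0,0,0,0.5]]])

```text
t: 3.57
position: [0.4207, 0.1035, 0.2319]
orientation: [-0.0, 0.705, 0.709, 0.0]
ft_force: [-0.8, -0.3, -0.4]
width: 0.0478
grip_force: 0.0
```

Request:
drive_tool(steps=[[[0.92,0.04,0,0,0,0,0.5],[0.92,0.04,0,0,0,0,0.5],[0.92,0.04,0,0,0,0,0.5]]])

```text
t: 3.82
position: [0.4251, 0.1957, 0.2319]
orientation: [-0.0, 0.706, 0.709, 0.001]
ft_force: [0.1, -0.6, 0.1]
width: 0.0474
grip_force: 0.0
```

Request:
drive_tool(steps=[[[0.92,0.03,0.2,0,0,-0.144,0.5],[0.92,0.03,0.2,0,0,-0.144,0.5],[0.92,0.03,0.2,0,0,-0.144,0.5],[0.92,0.03,0.6,0,0,-0.144,0.5],[0.92,0.03,0.9,0,0,-0.144,0.5],[0.92,0.03,0.9,0,0,-0.144,0.5],[0.92,0.03,0.9,0,0,-0.144,0.5]]])

```text
t: 4.4
position: [0.4269, 0.2836, 0.1401]
orientation: [-0.001, 0.53, 0.848, -0.002]
ft_force: [-0.3, 0.6, 0.8]
width: 0.0476
grip_force: 0.0
```

```bash
python3 - <<'E'
from h import *
s=r.sense();print(s["t"],np.round(s["position"],4),np.round(s["orientation"],4))
img,d=r.read_camera("wrist");cv2.imwrite("pics/w1.png",img[...,::-1])
E
```

```text
4.4 [0.4269 0.2836 0.1401] [-0.0009  0.5303  0.8478 -0.0021]
```

View pics/w1.png

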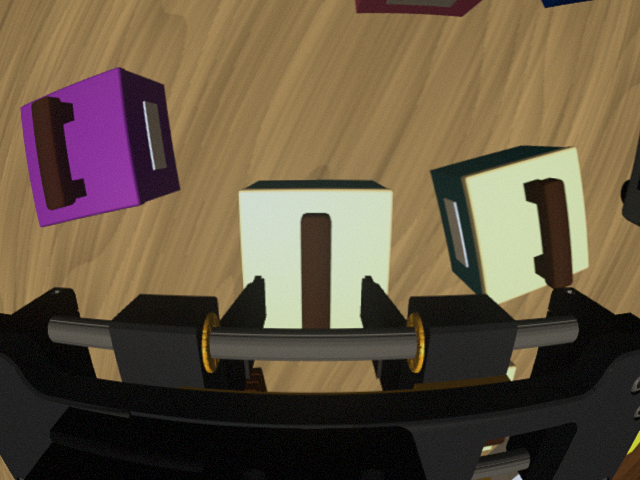

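The wrist view shows the handle upright at column 316, midway between the fingers (253 and 375), so it is aligned. Grasp and heft.

Request:
drive_tool(steps=[[[0.02,0,0.2,0,0,0,0.5],[0.02,0,0.38,0,0,0,0.5],[0.02,0,0.38,0,0,0,0.5],[0.02,0,0.38,0,0,0,0],[0.02,0,0.38,0,0,0,0],[0.02,0,0.38,0,0,0,0],[0.02,0,0.38,0,0,0,0],[0.02,0,0.38,0,0,0,0],[0.02,0,0.38,0,0,0,0]]], newtons=35)

```text
t: 5.2
position: [0.4265, 0.2871, 0.1044]
orientation: [-0.0, 0.53, 0.848, -0.0]
ft_force: [-1.7, -1.0, 4.1]
width: 0.016
grip_force: 35.0
```

Request:
drive_tool(steps=[[[0,0,-0.1,0,0,0,0],[0,0,-0.2,0,0,0,0],[0,0,-0.3,0,0,0,0],[0,0,-0.35,0,0,0,0],[0,0,-0.35,0,0,0,0],[0,0,-0.35,0,0,0,0],[0,0,-0.35,0,0,0,0],[0,0,-0.35,0,0,0,0],[0,0,-0.35,0,0,0,0]]])

```text
t: 5.95
position: [0.4262, 0.2869, 0.1379]
orientation: [-0.0, 0.53, 0.848, -0.001]
ft_force: [0.2, -0.2, -6.3]
width: 0.0155
grip_force: 35.0
```

Request:
drive_tool(steps=[[[0,0,0,0,0,0,0],[0,0,0,0,0,0,0],[0,0,0,0,0,0,0],[0,0,0,0,0,0,0]]])

```text
t: 6.28
position: [0.4266, 0.2871, 0.1386]
orientation: [-0.0, 0.53, 0.848, -0.0]
ft_force: [0.2, 0.6, -7.0]
width: 0.0157
grip_force: 35.0
```

```bash
python3 - <<'E'
from h import *
for i in range(8):
    img,d=r.read_camera("wrist");s=r.sense();print(np.round(s["ft_force"],2))
print(s["position"],s["orientation"])
E
```

```text
[ 1.04  0.32 -7.18]
[-0.45 -0.59 -7.18]
[ 0.3   0.39 -6.72]
[-0.63  0.08 -6.58]
[-0.05 -0.1  -6.  ]
[ 0.34  0.3  -7.92]
[-0.66  0.59 -6.83]
[ 0.29  0.22 -6.64]
[0.42658805 0.28713916 0.13867474] [1.50039372e-06 5.29695867e-01 8.48187649e-01 1.24352154e-05]
```

It weighs about 0.70 kg, so this is the full box. Carry it to the cradle.

Request:
drive_tool(steps=[[[0,0,-0.25,0,0,0,0],[0,0,-0.5,0,0,0,0],[0,0,-0.75,0,0,0.03,0],[0,0,-1,0,0,0.06,0],[0,0,-1,0,0,0.09,0],[0,0,-1,0,0,0.119,0],[0,0,-1,0,0,0.119,0]]])

```text
t: 7.27
position: [0.4268, 0.2873, 0.2394]
orientation: [0.0, 0.679, 0.734, 0.001]
ft_force: [-0.6, -0.6, -6.7]
width: 0.0156
grip_force: 35.0
```

Request:
drive_tool(steps=[[[-0.22,0.04,-0.04,0,0,0,0],[-0.44,0.08,-0.08,0,0,0,0],[-0.66,0.12,-0.12,0,0,0,0],[-0.885,0.166,-0.15,0,0,0,0]]])

```text
t: 7.6
position: [0.45, 0.1994, 0.2533]
orientation: [-0.0, 0.677, 0.736, -0.0]
ft_force: [0.6, 0.2, -6.2]
width: 0.0158
grip_force: 35.0
```

Request:
drive_tool(steps=[[[-0.22,0.04,-0.04,0,0,0,0],[-0.44,0.08,-0.08,0,0,0,0],[-0.66,0.12,-0.12,0,0,0,0],[-0.885,0.166,-0.15,0,0,0,0]]])

```text
t: 7.93
position: [0.4738, 0.1124, 0.2684]
orientation: [-0.0, 0.677, 0.736, -0.0]
ft_force: [1.3, -0.4, -7.8]
width: 0.0158
grip_force: 35.0
```

Request:
drive_tool(steps=[[[-0.22,0.04,0,0,0,0,0],[-0.44,0.08,0,0,0,0,0],[-0.66,0.12,0,0,0,0,0],[-0.885,0.166,0,0,0,0,0]]])

```text
t: 8.27
position: [0.4973, 0.0255, 0.268]
orientation: [-0.0, 0.677, 0.736, -0.0]
ft_force: [1.4, 0.6, -6.2]
width: 0.0154
grip_force: 35.0
```

Request:
drive_tool(steps=[[[-0.22,0.04,0,0,0,0,0],[-0.44,0.08,0,0,0,0,0],[-0.66,0.12,0,0,0,0,0],[-0.885,0.166,0,0,0,0,0]]])

```text
t: 8.6
position: [0.521, -0.0614, 0.2679]
orientation: [-0.001, 0.677, 0.736, -0.0]
ft_force: [0.7, -0.1, -7.2]
width: 0.0156
grip_force: 35.0
```

Request:
drive_tool(steps=[[[-0.22,0.04,0,0,0,0,0],[-0.44,0.08,0,0,0,0,0],[-0.66,0.12,0,0,0,0,0],[-0.885,0.166,0,0,0,0,0]]])

```text
t: 8.93
position: [0.5447, -0.1482, 0.2678]
orientation: [-0.001, 0.677, 0.736, -0.0]
ft_force: [-0.5, -0.5, -6.1]
width: 0.0156
grip_force: 35.0
```

Request:
drive_tool(steps=[[[-0.22,0.04,0,0,0,0,0],[-0.44,0.08,0,0,0,0,0],[-0.66,0.12,0,0,0,0,0],[-0.885,0.166,0,0,0,0,0],[-0.885,0.166,0,0,0,0,0],[-0.885,0.166,0,0,0,0,0],[-0.885,0.166,0,0,0,0,0]]])

```text
t: 9.52
position: [0.5682, -0.2339, 0.2676]
orientation: [-0.001, 0.678, 0.735, -0.0]
ft_force: [-0.3, 0.5, -6.7]
width: 0.0159
grip_force: 35.0
```

```bash
python3 - <<'E'
from h import *
s=r.sense();o=s["orientation"];print(s["t"],np.round(s["position"],4),np.round(o,4),2*np.degrees(np.arctan2(o[2],o[1])),np.round(s["ft_force"],1))
a=r.read_camera("wrist")[0]
img,d,P=cloud("top");b=img
c=np.zeros((480,800,3),np.uint8);c[:,:640]=a
cv2.imwrite("pics/w2.png",np.hstack([cv2.resize(a,(400,300)),b[120:345,340:640].repeat(1,0) if 0 else cv2.resize(b[150:300,400:600],(400,300))])[...,::-1])
E
```

```text
9.5167 [ 0.5682 -0.2339  0.2676] [-1.100e-03  6.777e-01  7.353e-01 -1.000e-04] 94.67008333569328 [-0.3  0.5 -6.7]
```

View pics/w2.png

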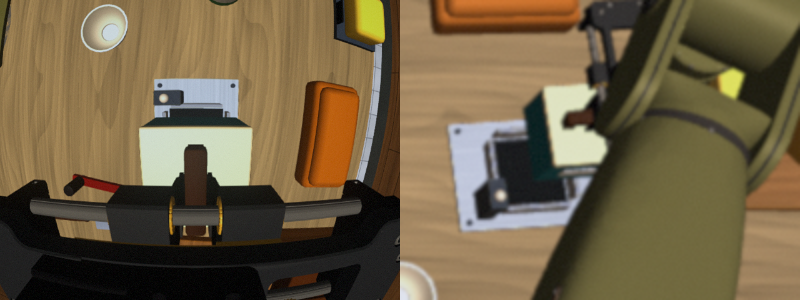

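Left: wrist view, with the box centred on the plate columns (196 against 196.5) and its edges parallel. Right: top view, with the box over the cradle but partly hidden by the arm. Lower it.

Request:
drive_tool(steps=[[[0,0.005,0.25,0,0,0,0],[0,0.005,0.5,0,0,0,0],[0,0.005,0.75,0,0,0,0],[0,0.005,1,0,0,0,0]]])

```text
t: 9.95
position: [0.569, -0.2332, 0.168]
orientation: [0.0, 0.677, 0.736, 0.0]
ft_force: [0.7, 0.7, -7.0]
width: 0.0156
grip_force: 35.0
```

Request:
drive_tool(steps=[[[0,0,0.06,0,0,0,0],[0,0,0.12,0,0,0,0],[0,0,0.18,0,0,0,0],[0,0,0.24,0,0,0,0],[0,0,0.3,0,0,0,0],[0,0,0.3,0,0,0,0]]])

```text
t: 10.45
position: [0.5689, -0.234, 0.1383]
orientation: [-0.0, 0.678, 0.735, -0.0]
ft_force: [0.5, -0.0, -7.4]
width: 0.0153
grip_force: 35.0
```

Request:
drive_tool(steps=[[[0,0,0.05,0,0,0,0],[0,0,0.1,0,0,0,0],[0,0,0.14,0,0,0,0],[0,0,0.17,0,0,0,0],[0,0,0.19,0,0,0,0],[0,0,0.205,0,0,0,0],[0,0,0.205,0,0,0,0],[0,0,0.205,0,0,0,0]]])

```text
t: 11.12
position: [0.5693, -0.2341, 0.119]
orientation: [0.0, 0.678, 0.735, 0.0]
ft_force: [-0.9, 2.7, -1.9]
width: 0.0154
grip_force: 35.0
```

Request:
drive_tool(steps=[[[0,0,0.01,0,0,0,0],[0,0,0.01,0,0,0,0.5],[0,0,0.01,0,0,0,0.5],[0,0,0.01,0,0,0,0.5],[0,0,0.01,0,0,0,0.5],[0,0,-0.3,0,0,0,0.5],[0,0,-0.6,0,0,0,0.5],[0,0,-0.9,0,0,0,0.5],[0,0,-0.9,0,0,0,0.5],[0,0,-0.9,0,0,0,0.5]]])

```text
t: 11.95
position: [0.5706, -0.235, 0.2114]
orientation: [0.003, 0.678, 0.735, 0.001]
ft_force: [0.1, 0.1, 0.7]
width: 0.0472
grip_force: 0.0
```

Request:
drive_tool(steps=[[[-1,-0.5,0,0,0,0,0.5],[-1,-0.5,0,0,0,0,0.5],[-1,-0.5,0,0,0,0,0.5],[-1,-0.5,0,0,0,0,0.5]]])

```text
t: 12.28
position: [0.5247, -0.3415, 0.2061]
orientation: [-0.001, 0.68, 0.733, -0.001]
ft_force: [0.7, -0.3, 0.8]
width: 0.0476
grip_force: 0.0
```

```bash
python3 - <<'E'
from h import *
s=r.sense();print(s["t"],np.round(s["position"],4),np.round(s["orientation"],4))
a=r.read_camera("wrist")[0]
img,d,p=cloud("side");b=cv2.resize(img[100:220,280:440],(400,300))
cv2.imwrite("pics/w3.png",np.hstack([cv2.resize(a,(400,300)),b])[...,::-1])
img,d,p=cloud("top")
for z0,z1 in((.084,.1),(.114,.13),):
    l=p[(np.hypot(p[...,0]-.569,p[...,1]+.234)<.062)&(p[...,2]>z0)&(p[...,2]<z1)]
    if len(l)>5: print(len(l),cv2.minAreaRect(l[:,:2].astype(np.float32)*1000),np.median(l[:,2]))
k=p[(np.hypot(p[...,0]-.392,p[...,1]+.298)<.03)&(p[...,2]>.14)&(p[...,2]<.158)]
print("knob",len(k),np.round((k.min(0)+k.max(0))/2,4) if len(k) else 0)
E
```

```text
12.2833 [ 0.5247 -0.3415  0.2061] [-0.001   0.6798  0.7334 -0.0011]
1078 ((570.41943359375, -232.4801483154297), (94.11140441894531, 93.2142333984375), 3.6636557579040527) 0.09304534725847137
189 ((569.9684448242188, -232.93515014648438), (17.171693801879883, 69.57727813720703), 5.22036600112915) 0.12234840474041915
knob 2 [ 0.3971 -0.2938  0.1423]
```

View pics/w3.png

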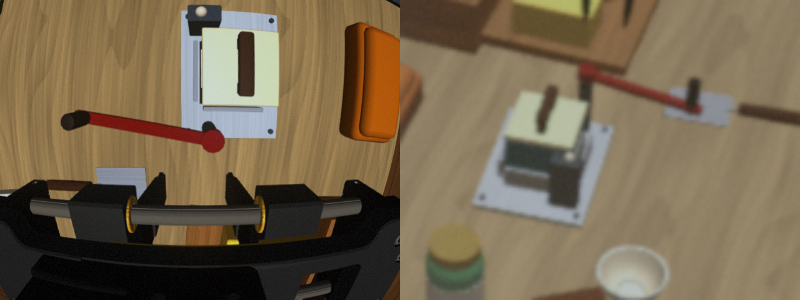

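The box is seated: lid 93 mm and handle 122 mm above the counter, about 2 mm off centre. The bar and knob still stand at the front. Next is the knob.

Request:
drive_tool(steps=[[[0.5,-1,0,0,0,-0.428,0.4],[0.5,-1,0,0,0,-0.428,0.4],[0.5,-1,0,0,0,-0.428,0.4],[0.5,-1,0,0,0,-0.428,0.4],[0.5,-1,0,0,0,-0.428,0.4],[0.5,-1,0,0,0,-0.428,0.4],[0.5,-1,0,0,0,-0.428,0.4],[0.5,-1,0,0,0,-0.428,0.4],[0.5,-1,0,0,0,-0.428,0.4],[0.5,-1,0,0,0,-0.428,0.4],[0.5,-1,0,0,0,-0.428,0.4],[0.5,-1,0,0,0,-0.428,0.4]]])

```text
t: 13.43
position: [0.424, -0.2945, 0.2075]
orientation: [-0.0, 0.071, 0.997, 0.0]
ft_force: [0.3, -0.3, 0.5]
width: 0.0382
grip_force: 0.0
```

```bash
cat > k.py <<'E'
from h import *
s=r.sense();o=s["orientation"];f=2*np.arctan2(o[2],o[1]);x=s["position"]
print(s["t"],np.round(x,4),"phi",np.degrees(f),"tilt",np.round(o[[0,3]],4),"width",s["width"],np.round(s["ft_force"],1))
piv=np.array([.5416,-.3198]);tx=np.array([np.cos(f),np.sin(f)]);ty=np.array([np.sin(f),-np.cos(f)])
def go(th):
    th=np.radians(th);g=piv+.15*np.array([np.cos(th),np.sin(th)])-x[:2]
    return np.round(np.array([g@tx,g@ty])*10,3), round((f-th)/np.pi,3)
E
python3 - <<'E'
from k import *
print(go(171.7), "dz to .137:",(x[2]-.137)*10)
E
```

```text
13.4333 [ 0.424  -0.2945  0.2075] phi 171.85253120775474 tilt [-0.0002  0.0004] width 0.038177242760194234 [ 0.3 -0.3  0.5]
(array([ 0.3 , -0.08]), np.float64(0.001)) dz to .137: 0.7051849589105994
```

Request:
drive_tool(steps=[[[0.3,-0.08,0,0,0,0,0.4],[0.3,-0.08,0,0,0,0,0.4],[0.3,-0.08,0.2,0,0,0,0.4],[0.3,-0.08,0.4,0,0,0,0.4],[0.3,-0.08,0.6,0,0,0,0.4],[0.3,-0.08,0.7,0,0,0,0.4],[0.3,-0.08,0.7,0,0,0,0.4],[0.3,-0.08,0.7,0,0,0,0.27],[0.3,-0.08,0.7,0,0,0,0.27],[0.3,-0.08,0.7,0,0,0,0.27],[0.3,-0.08,0.7,0,0,0,0.27]]])

```text
t: 14.35
position: [0.3934, -0.3001, 0.1396]
orientation: [0.001, 0.073, 0.997, -0.001]
ft_force: [0.5, -0.1, -0.0]
width: 0.0261
grip_force: 0.0
```

```bash
python3 - <<'E'
from k import *
a=r.read_camera("wrist")[0];cv2.imwrite("pics/w4.png",a[...,::-1])
for t in (157,142,127,112): print(t,go(t))
E
```

```text
14.35 [ 0.3934 -0.3001  0.1396] phi 171.64213012331098 tilt [ 0.0009 -0.0008] width 0.026074939592309773 [ 0.5 -0.1 -0. ]
157 (array([-0.044,  0.4  ]), np.float64(0.081))
142 (array([-0.191,  0.762]), np.float64(0.165))
127 (array([-0.428,  1.075]), np.float64(0.248))
112 (array([-0.737,  1.315]), np.float64(0.331))
```

View pics/w4.png

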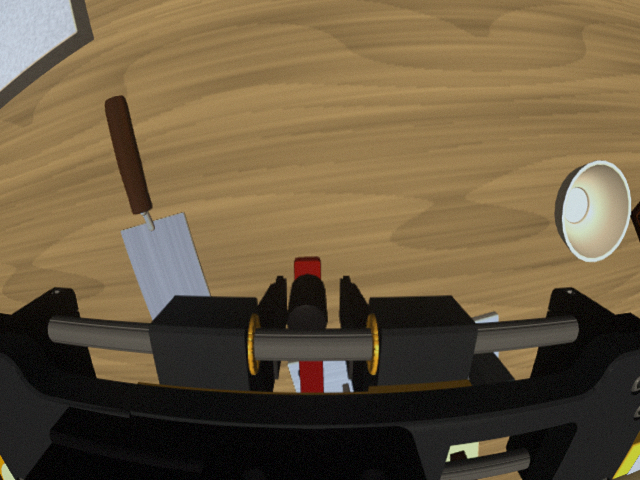

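The knob sits between the fingers at (307,300), with the bar running radially. Sweep the arc.

Request:
drive_tool(steps=[[[-0.003,0.094,0,0,0,0.02,0.27],[-0.012,0.188,0,0,0,0.04,0.27],[-0.027,0.281,0,0,0,0.06,0.27],[-0.047,0.373,0,0,0,0.08,0.27],[-0.073,0.464,0,0,0,0.1,0.27],[-0.105,0.552,0,0,0,0.12,0.27],[-0.143,0.639,0,0,0,0.14,0.27]]])

```text
t: 14.98
position: [0.4164, -0.2384, 0.1389]
orientation: [0.0, 0.29, 0.957, -0.0]
ft_force: [-1.1, -0.0, -0.8]
width: 0.0253
grip_force: 0.3
```

Request:
drive_tool(steps=[[[-0.003,0.094,0,0,0,0.02,0.27],[-0.012,0.188,0,0,0,0.04,0.27],[-0.027,0.281,0,0,0,0.06,0.27],[-0.047,0.373,0,0,0,0.08,0.27],[-0.073,0.464,0,0,0,0.1,0.27],[-0.105,0.552,0,0,0,0.12,0.27],[-0.143,0.639,0,0,0,0.14,0.27],[-0.143,0.639,0,0,0,0.14,0.27]]])

```text
t: 15.65
position: [0.4645, -0.1927, 0.1389]
orientation: [0.001, 0.491, 0.871, 0.0]
ft_force: [-0.1, -0.7, 0.1]
width: 0.0259
grip_force: 0.0
```

```bash
python3 - <<'E'
from k import *
for t in (105,98,94.65,92): print(t,go(t))
E
```

```text
15.65 [ 0.4645 -0.1927  0.1389] phi 121.25130816162633 tilt [0.0007 0.0002] width 0.02592869225639944 [-0.1 -0.7  0.1]
105 (array([-0.047,  0.419]), np.float64(0.09))
98 (array([-0.109,  0.592]), np.float64(0.129))
94.65 (array([-0.146,  0.671]), np.float64(0.148))
92 (array([-0.178,  0.732]), np.float64(0.163))
```

Request:
drive_tool(steps=[[[-0.003,0.094,0,0,0,0.02,0.27],[-0.012,0.188,0,0,0,0.04,0.27],[-0.027,0.281,0,0,0,0.06,0.27],[-0.047,0.373,0,0,0,0.08,0.27],[-0.073,0.464,0,0,0,0.1,0.27],[-0.105,0.552,0,0,0,0.12,0.27],[-0.133,0.63,0,0,0,0.14,0.27],[-0.146,0.67,0,0,0,0.148,0.27],[-0.155,0.69,0,0,0,0.148,0.27],[-0.165,0.72,0,0,0,0.148,0.27],[-0.165,0.72,0,0,0,0.148,0.27]]])

```text
t: 16.57
position: [0.5334, -0.1701, 0.1382]
orientation: [-0.0, 0.678, 0.735, -0.0]
ft_force: [-1.1, 0.6, 0.1]
width: 0.0262
grip_force: 0.2
```

Request:
drive_tool(steps=[[[0,0.02,0,0,0,0,0.27],[0,0.04,0,0,0,0,0.27],[0,0.04,0,0,0,0,0.27]]])

```text
t: 16.82
position: [0.5339, -0.1699, 0.1379]
orientation: [-0.004, 0.678, 0.735, -0.003]
ft_force: [-13.1, -2.0, 7.7]
width: 0.0258
grip_force: 6.9
```

Request:
drive_tool(steps=[[[0,0.02,0,0,0,0,0.27],[0,0.03,0,0,0,0,0.27],[0,0.03,0,0,0,0,0.27],[0,0.03,0,0,0,0,0.27]]])

```text
t: 17.15
position: [0.5342, -0.1699, 0.1377]
orientation: [-0.006, 0.678, 0.735, -0.006]
ft_force: [-23.2, -2.8, 12.3]
width: 0.0257
grip_force: 11.6
```

Request:
drive_tool(steps=[[[0,-0.06,0,0,0,0,0.27],[0,-0.11,0,0,0,0,0.27],[0,-0.11,0,0,0,0,0.4],[0,-0.11,0,0,0,0,0.4],[0,-0.11,0,0,0,0,0.4],[0,-0.11,-0.3,0,0,0,0.4],[0,-0.11,-0.6,0,0,0,0.4],[0,-0.11,-0.9,0,0,0,0.4]]])

```text
t: 17.82
position: [0.5294, -0.1698, 0.2286]
orientation: [-0.001, 0.678, 0.735, -0.0]
ft_force: [0.1, 0.6, 0.3]
width: 0.0381
grip_force: 0.0
```

Request:
drive_tool(steps=[[[0.8,-1,-0.5,0,0,0,0.4],[0.8,-1,-0.5,0,0,0,0.4],[0.8,-1,-0.5,0,0,0,0.4],[0.8,-1,-0.5,0,0,0,0.4],[0.8,-1,-0.5,0,0,0,0.4]]])

```text
t: 18.23
position: [0.423, -0.0974, 0.2808]
orientation: [0.002, 0.677, 0.736, 0.001]
ft_force: [0.9, 0.2, 0.2]
width: 0.038
grip_force: 0.0
```

Request:
drive_tool(steps=[[[0.8,-0.5,0,0,0,0,0.4],[0.8,-0.5,0,0,0,0,0.4],[0.8,-0.5,0,0,0,0,0.4],[0.8,-0.5,0,0,0,0,0.4],[0.8,-0.5,0,0,0,0,0.4]]])

```text
t: 18.65
position: [0.3678, -0.0228, 0.2781]
orientation: [0.001, 0.678, 0.735, 0.0]
ft_force: [0.3, -0.0, 0.1]
width: 0.038
grip_force: 0.0
```

```bash
python3 - <<'E'
from h import *
img,d,p=cloud("side");b=cv2.resize(img[100:220,280:440],(400,300))
img,d,p=cloud("top");a=cv2.resize(img[170:290,410:570],(400,300))
cv2.imwrite("pics/f.png",np.hstack([a,b])[...,::-1])
im=img.astype(int)
k=p[(np.hypot(p[...,0]-.529,p[...,1]+.170)<.03)&(p[...,2]>.14)&(p[...,2]<.158)]
print("knob",len(k),np.round((k.min(0)+k.max(0))/2,4) if len(k) else 0)
red=(im[...,0]>90)&(im[...,1]<60)&(im[...,2]<60)&(p[...,2]>.1)&(p[...,2]<.113)&(np.hypot(p[...,0]-.535,p[...,1]+.24)<.06)
q=p[red][:,:2].astype(np.float32);v=cv2.fitLine(q,cv2.DIST_HUBER,0,.01,.01).ravel();print("bar angle",len(q),np.degrees(np.arctan2(v[1],v[0])))
h=p[(np.hypot(p[...,0]-.569,p[...,1]+.234)<.04)&(p[...,2]>.114)&(p[...,2]<.13)&~((im[...,0]>90)&(im[...,1]<60))&(p[...,0]>.555)]
print("handle",cv2.minAreaRect(h[:,:2].astype(np.float32)*1000),np.median(h[:,2]))
E
```

```text
knob 53 [ 0.5302 -0.1688  0.1497]
bar angle 84 -85.32993
handle ((569.7672119140625, -232.08602905273438), (16.545520782470703, 69.66142272949219), 4.826736927032471) 0.12222240784248786
```

View pics/f.png

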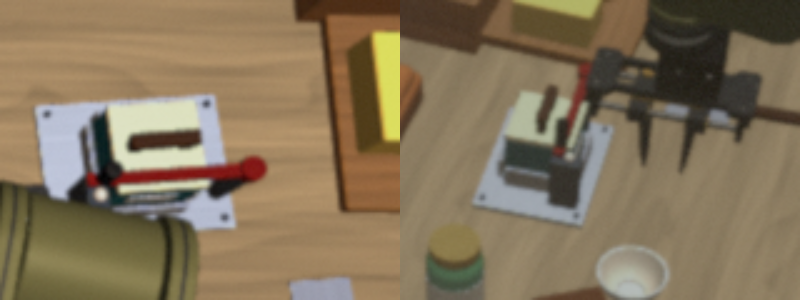

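The bar lies shut over the lid at 94.67° (cradle 94.65°), and the handle is parallel to it and centred. Hand in.

```bash
python3 -c "
from workcell import r
print(r.hand_in())"
```

```text
the job is handed in; nothing more can be done
None
```

I found the full box on the first heft (about 0.70 kg) and seated it about 2 mm off the pan's centre. The keeper bar is pressed shut against its stop and the job is handed in; no verdict came back, and the other two boxes were never lifted.

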